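Pump the slack glue clamp closed on its box and keep it squeezed

ROBOT

A 7-joint arm with a two-finger parallel gripper is mounted at the origin on the work surface. World frame = base frame: x ahead of the robot, y to its left, z up, the work surface at z = 0. Lengths are in m, angles in rad, forces in N, time in s.
With the tool pointing down it reaches from about 0.4 to 0.925 m from the base axis. Payload 5.6 kg.
Tool frame: the origin (TCP) lies at the very end of the fingers, on their centre line; the grasp point (between the pads) lies 19 mm behind it; z points along the fingers, y is the line along which they close (so a half turn about z gives the same grasp; the last joint's range is limited). The gripper opens to 85 mm and grips with 20 to 120 N. Pads are 22 mm wide; open, the fingers measure 114 mm over their backs; the gripper's body (76 mm by 85 mm) begins 54 mm behind the grasp point. The pads swing forward as they close: fully open they stand 13 mm farther back than shut.
Start: joints at [1.146, 0.468, -0.012, 1.603, 0.006, 1.071, -0.056], TCP at [0.242, -0.603, 0.231] pointing down, gripper open.
Joint ranges: [-2.53, 2.53], [-0.31, 2.02], [-1.57, 1.55], [0.28, 2.44], [-1.29, 4.43], [0.15, 1.84], [-2.92, 2.92]. Speed limits (rad/s): [2.57, 2.57, 3.14, 3.14, 3.14, 3.14, 3.14].

INTERFACE

Orientations are given as a unit quaternion [w, x, y, z].
In Python, from cell import observe, cams, robot, models gives the robot as it stands. The module is installed in compiled form; this text tells all that it offers.
- The arm moves only by the shell command python3 -m crank 'ROWS' [FORCE]. ROWS is text: rows parted by semicolons, each of 7 numbers parted by spaces: the gripper command: -1 is shut, 1 is fully open, values between are in proportion, then the shift along the world's x, y, z in cm, then the turn, a rotation vector about the world's x, y, z in rad. A call has 1 to 5 rows; each row shifts and turns the commanded pose from where the row before left it; what a row does not reach is not made up. A row lasts 1/12 s, in which the tool goes at most 41.7 mm and 7.16 degrees, less where a joint would pass 70% of its speed; a pose out of reach is approached as far as the arm can. A call with a gripper value outside its range is refused whole. The fingers move at their own pace and stop on an object; FORCE is the grip in N (left out, the last holds). Time passes only in rows, so rows that do not move let the fingers close. It gives the time, the measured TCP pose, the force, the opening and the grip force at its end, in the units of the state.
- observe(): the state, without advancing time (a new reading comes with each control period).
- cams.capture(name): name is "scene" or "top" or "wrist"; returns (picture, depth): 480x640x3 uint8, red, green, blue; 480x640 float32, m along the optical axis (not along the pixel's ray), 0 where there is no reading.
- cams.get_calibration(name): a dict with "mtx" (3x3 intrinsics, pixels), "extrinsics" (4x4, takes a point from world to camera coordinates); the wrist camera has in their place "hand_eye" (4x4, takes a point from camera to tool coordinates, whose origin is the TCP and whose axes are the flange's). Camera axes: x right, y down, z forward; pixel columns grow to the right and rows downward; lengths in m; the calibration is good to about 2 mm. A picture is of the moment at which its call begins: read the wrist's pose just before it. get_calibration takes no time and is no camera call.
- robot.close_job(): hands the job in; it is judged then, once.
Trained networks look in the newest picture that a camera, given by its name, has taken for a name from the list of things; names that differ only in an ending like _2 or _b are one class to them, and where a whole thing is asked for, a point or a joint stands for the part that bears it (a point fixed in the world has none). Each returns a list of dicts, best first, with "p" (0 to 1); they miss things now and then, are a little off and sometimes report something else, mostly with a low value. They report only what shows in the picture. A call takes as long as a camera call. They do not tell look-alikes from the thing itself.
- models.silhouettes(camera, query): "mask" (480x640 bool, what is visible of it) and "rect" ([left, top, right, bottom] in pixels, round what is visible of it).
The state is a dict: "time": time; "joint_positions": joint angles; "qvel": joint speeds; "joint_efforts": joint torques, N m; "ee_pos": TCP position; "ee_rot": TCP orientation; "contact_force": force on the tool from outside, world axes, zero at the start; "moment": the same for the moment, N m; "finger_gap": finger opening in m; "grasp_force": force on a finger pad.
Only numpy, scipy, OpenCV 4.12 (cv2) and the standard library are available. Lean on these libraries where they do the work, as an engineer would, in place of code of your own. Each camera call takes 0.05 s, during which the arm holds its last target. There are 200 camera calls.

TASK

Two little wooden boxes are being glued up on the tray, each with a one-hand bar clamp across it: one clamp is already tight, on the other the jaw is still open and the box's end panel stands proud. Pump the trigger of the slack clamp, squeezing it right in and letting it out, until its jaw has pushed the panel fully home; then give one more squeeze to snug it up and finish still holding that squeeze, clamp and box standing upright on the tray. Do not crush the thin box by pumping on, and leave the tight clamp and its box, the cups and the canister as they are.

Things in the scene. Friction and masses are not known exactly. Their poses are not given: they have to be found in the camera images.
- clamp_1: one-hand bar clamp across box_1, 0.56 kg, loose, standing on its two jaws' feet, pistol grip up. Origin: foot level, in the pad face of the body jaw. x along the bar from grip to end jaw, z up. In mm: grip x -56 to -30, 26 wide, z 98 to 165; trigger in front of it (+x), 22 wide, z 107 to 149; bar z 64 to 84, tail to x -145; nothing else above z 104.
- box_1: small open pale-wood box, carcass 80 long (x), 56 wide, 46 high, walls 6 thick, loose on the tray. Origin: underside, middle of the carcass; the +x end is closed by the darker end panel. Its clamp lies along x, grip on the -x side.
- panel_1 (a joint): end panel (8 thick, 56 wide, 46 high) of box_1 sliding on its dowels along the box's x: m by which it stands proud of the carcass; 0 = fully home, joint closed. Proud at the start: 4 to 7 mm on the slack one (its jaw 5 to 20 mm clear of it), 0 on the tight one. It slides with about 3 N.
- trigger_1 (a joint): trigger of clamp_1, rad: 0 = let out (return spring, 3 to 4 N at the finger part), 0.30 = fully squeezed to the grip; pivot by the bar, 64 mm above the feet. Each full squeeze draws the bar in by one 3 mm tooth and a catch keeps it. To take the next tooth it must come out below 0.05 and go in beyond 0.28, or until it stops on the load; 20 to 40 N of grip is ample.
- bar_1 (a joint): bar of clamp_1 with the end jaw on it: m by which it has been drawn in (towards the grip) from an arbitrary zero.
- pad_1: rubber pad of the end jaw of clamp_1, 14 thick, 34 wide, 40 high; origin in the middle of its face at foot level. It is springy, 6 N per mm of squash, so one full squeeze on a closed joint adds about 15 N.
- face_1 (a point): centre of the face of the end jaw's rubber pad of clamp_1 (the pad is 34 wide, 40 high, its face looks back along the bar to the box's panel).
- grip_1 (a point): point of clamp_1 to put between the fingers, closing along the bar: midway between the back of the grip and the front of the let-out trigger's tip, 130 mm above the feet. Over both: 64 mm let out, 40 mm squeezed. Evenly closing fingers slide the clamp up to 12 mm along +x, harmless; then the trigger needs the fingers open to 85 mm, or moved 5 to 10 mm along +x, to come right out.
- clamp_2: one-hand bar clamp across box_2, 0.56 kg, loose, standing on its two jaws' feet, pistol grip up. Origin: foot level, in the pad face of the body jaw. x along the bar from grip to end jaw, z up. In mm: grip x -56 to -30, 26 wide, z 98 to 165; trigger in front of it (+x), 22 wide, z 107 to 149; bar z 64 to 84, tail to x -145; nothing else above z 104.
- box_2: small open pale-wood box, carcass 80 long (x), 56 wide, 46 high, walls 6 thick, loose on the tray. Origin: underside, middle of the carcass; the +x end is closed by the darker end panel. Its clamp lies along x, grip on the -x side.
- panel_2 (a joint): end panel (8 thick, 56 wide, 46 high) of box_2 sliding on its dowels along the box's x: m by which it stands proud of the carcass; 0 = fully home, joint closed. Proud at the start: 4 to 7 mm on the slack one (its jaw 5 to 20 mm clear of it), 0 on the tight one. It slides with about 3 N.
- trigger_2 (a joint): trigger of clamp_2, rad: 0 = let out (return spring, 3 to 4 N at the finger part), 0.30 = fully squeezed to the grip; pivot by the bar, 64 mm above the feet. Each full squeeze draws the bar in by one 3 mm tooth and a catch keeps it. To take the next tooth it must come out below 0.05 and go in beyond 0.28, or until it stops on the load; 20 to 40 N of grip is ample.
- bar_2 (a joint): bar of clamp_2 with the end jaw on it: m by which it has been drawn in (towards the grip) from an arbitrary zero.
- pad_2: rubber pad of the end jaw of clamp_2, 14 thick, 34 wide, 40 high; origin in the middle of its face at foot level. It is springy, 6 N per mm of squash, so one full squeeze on a closed joint adds about 15 N.
- face_2 (a point): centre of the face of the end jaw's rubber pad of clamp_2 (the pad is 34 wide, 40 high, its face looks back along the bar to the box's panel).
- grip_2 (a point): point of clamp_2 to put between the fingers, closing along the bar: midway between the back of the grip and the front of the let-out trigger's tip, 130 mm above the feet. Over both: 64 mm let out, 40 mm squeezed. Evenly closing fingers slide the clamp up to 12 mm along +x, harmless; then the trigger needs the fingers open to 85 mm, or moved 5 to 10 mm along +x, to come right out.
- cup_1: small glazed cup, 62 across, 46 high, loose on the tray; origin under its middle.
- cup_2: small glazed cup, 62 across, 46 high, loose on the tray; origin under its middle.
- canister: red plastic canister with a ribbed twist cap, 76 across, 100 high, loose on the tray; origin under its middle.
- tray: square tin tray, 560 x 560, floor 4 thick, rim 22 high, on a reed stool; fixed. Origin: middle of its underside. A roasting plate (124 across, 12 high) with a third cup on it at the far rim, and a folded fan held by a spring clip on the left rim, are fixed to it.
There are look-alikes about, which are no part of the job. What is shaped like the cup_1 but purple is not meant. Of the things that look like the canister, take the one that is farthest from the robot's base at the start.

How it is judged:
By the outcome, as a careful person would: the job done as asked, in the order asked, and still so for the second after the job is handed in, while the arm keeps its last pose, push and grip.
It also fails if it takes over 64 s, if anything falls off the work surface, if the arm or the gripper's body presses on something with over 40 N, if the wrist force passes 120 N, or if a joint passes its speed limit or range.

## Working session

There is one attempt and no reset: what is moved stays moved. The work goes in short steps, Python scripts to look and compute and a shell command to move; the robot and the scene stay as the last step left them, time stands still between calls to the robot, and variables do not carry over. Pictures are saved under pics/ and viewed, at most 10 in all, crops included, and the job is handed in when it is done.

```bash
mkdir -p pics
cat > h.py <<'E'
import numpy as np, cv2
from cell import observe, cams, robot, models
def save(n,im): cv2.imwrite('pics/'+n,cv2.cvtColor(im,cv2.COLOR_RGB2BGR))
def cloud(cam,depth,st=None):
    c=cams.get_calibration(cam);K=np.array(c['mtx'])
    v,u=np.mgrid[:480,:640]
    P=np.stack([(u-K[0,2])/K[0,0]*depth,(v-K[1,2])/K[1,1]*depth,depth],-1)
    if cam=='wrist':
        from scipy.spatial.transform import Rotation as R
        T=np.eye(4);T[:3,:3]=R.from_quat(np.roll(st['ee_rot'],-1)).as_matrix();T[:3,3]=st['ee_pos'];T=T@np.array(c['hand_eye'])
    else: T=np.linalg.inv(np.array(c['extrinsics']))
    W=P@T[:3,:3].T+T[:3,3]
    W[depth<=0]=np.nan
    return W
E
python3 - <<'E'
from h import *
s=observe();print({k:np.round(v,3) for k,v in s.items()})
for c in ('scene','top'):
    im,d=cams.capture(c);save(c+'0.png',im);np.save(c+'0.npy',d)
    W=cloud(c,d)
    for q in ('clamp_1','box_1','pad_1','panel_1','trigger_1','cup_1','canister','tray'):
        for r in models.silhouettes(c,q):
            print(c,q,round(r['p'],2),np.round(r['rect']).tolist(),np.round(np.nanmedian(W[r['mask']],0),3))
E
```

```text
{'time': np.float64(0.0), 'joint_positions': array([ 1.146,  0.468, -0.012,  1.604,  0.006,  1.071, -0.056]), 'qvel': array([-0.001, -0.001, -0.001, -0.   , -0.001,  0.   , -0.001]), 'joint_efforts': array([-1.0000e-03, -5.3237e+01,  2.1000e-02, -2.5130e+01,  1.1000e-02,
        8.0000e-03,  0.0000e+00]), 'ee_pos': array([ 0.242, -0.603,  0.23 ]), 'ee_rot': array([-0.001,  0.982,  0.19 , -0.   ]), 'contact_force': array([ 0.117, -0.135,  0.067]), 'moment': array([ 0.005, -0.024,  0.005]), 'grasp_force': np.float64(0.0), 'finger_gap': np.float64(0.086)}
scene clamp_1 0.66 [406.0, 253.0, 437.0, 410.0] [0.605 0.197 0.085]
scene clamp_1 0.64 [257.0, 209.0, 309.0, 342.0] [ 0.569 -0.082  0.084]
scene box_1 0.82 [406.0, 322.0, 436.0, 377.0] [0.636 0.195 0.03 ]
scene box_1 0.8 [264.0, 276.0, 302.0, 324.0] [ 0.595 -0.078  0.033]
scene box_1 0.62 [283.0, 309.0, 282.0, 329.0] [ 0.665 -0.064  0.04 ]
scene box_1 0.34 [279.0, 305.0, 289.0, 325.0] [ 0.652 -0.058  0.033]
scene pad_1 0.57 [260.0, 214.0, 310.0, 343.0] [ 0.568 -0.082  0.084]
scene pad_1 0.43 [414.0, 372.0, 414.0, 387.0] [0.725 0.197 0.
[... 1734 characters left out ...]
3.0, 238.0] [0.587 0.187 0.095]
top trigger_1 0.56 [190.0, 167.0, 213.0, 192.0] [0.591 0.186 0.13 ]
top trigger_1 0.48 [340.0, 187.0, 355.0, 206.0] [ 0.56  -0.091  0.129]
top cup_1 0.89 [433.0, 258.0, 466.0, 289.0] [ 0.416 -0.316  0.015]
top cup_1 0.75 [378.0, 235.0, 409.0, 266.0] [ 0.468 -0.199  0.021]
top cup_1 0.65 [265.0, 146.0, 299.0, 174.0] [0.653 0.044 0.019]
top cup_1 0.57 [438.0, 192.0, 468.0, 223.0] [ 0.56  -0.319  0.014]
top canister 0.83 [408.0, 342.0, 450.0, 388.0] [ 0.241 -0.253  0.098]
top canister 0.82 [262.0, 211.0, 300.0, 252.0] [0.496 0.036 0.103]
top tray 0.77 [142.0, 44.0, 418.0, 312.0] [0.622 0.047 0.005]
top tray 0.58 [330.0, 133.0, 360.0, 271.0] [ 0.553 -0.087  0.098]
```

Run:
```python
import cv2,numpy as np
t=cv2.imread('pics/top0.png');s=cv2.imread('pics/scene0.png')
a=cv2.resize(t[95:275,170:370],(400,360),interpolation=cv2.INTER_CUBIC)
b=cv2.resize(s[200:420,240:450],(400,419))[:360]
c=np.hstack([cv2.resize(t,(400,240)),cv2.resize(s,(400,240))])
cv2.imwrite('pics/a.png',np.vstack([c,np.hstack([a,b])]))
```

```text
(no output)
```

View pics/a.png

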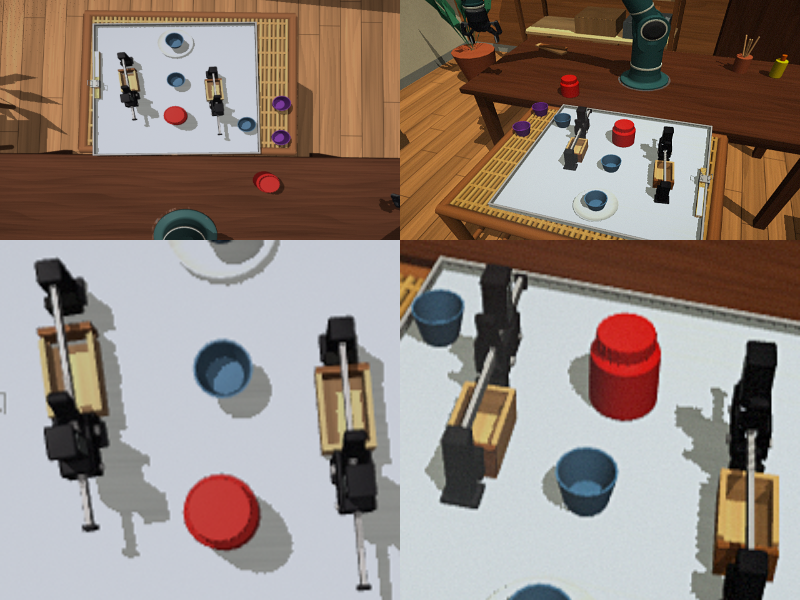

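Run:
```python
from h import *
for c in ('top','scene'):
    d=np.load(c+'0.npy');W=cloud(c,d).reshape(-1,3)
    W=W[np.isfinite(W[:,0])]
    m=(W[:,0]>.38)&(W[:,0]<.8)&(abs(W[:,1]-.19)<.06);W=W[m]
    fl=W[(W[:,2]<.015)];print(c,'floor',np.median(fl[:,2]))
    hi=W[W[:,2]>.06];X=hi[:,:2];mu=X.mean(0)
    bar=W[(W[:,2]>.06)&(W[:,2]<.105)][:,:2]
    p=np.array(cv2.fitLine(bar.astype(np.float32),cv2.DIST_HUBER,0,.002,.01)).ravel();v=p[:2]*np.sign(p[0]);print('line',p,np.degrees(np.arctan2(v[1],v[0])))
    g=W[W[:,2]>.11];s=(g[:,:2])@v;t=g[:,:2]@np.array([-v[1],v[0]])
    print('g',len(g),g[:,2].max(),np.percentile(s,[1,10,50,90,99]),np.percentile(t,[2,50,98]))
    # profile of z along s
    s=W[:,:2]@v
    for a in np.arange(.4,.78,.01):
        k=(s>=a)&(s<a+.01)&(W[:,2]>.012)
        if k.sum():print(round(a,2),k.sum(),np.round(np.percentile(W[k,2],[10,90,100]),3),np.round(W[k][W[k,2].argmax()],3))
```

```text
top floor 0.00450337522212918
line [0.98436135 0.17616114 0.6548742  0.19669351] 10.146236
g 532 0.17448866974605526 [0.55855931 0.56587685 0.58320602 0.61990325 0.62718432] [0.06709879 0.07861135 0.09345372]
0.49 8 [0.071 0.088 0.088] [0.478 0.167 0.088]
0.5 29 [0.082 0.09  0.091] [0.482 0.162 0.091]
0.51 23 [0.075 0.089 0.09 ] [0.492 0.173 0.09 ]
0.52 21 [0.077 0.087 0.092] [0.501 0.171 0.092]
0.53 22 [0.076 0.088 0.089] [0.511 0.176 0.089]
0.54 23 [0.078 0.09  0.092] [0.519 0.177 0.092]
0.55 120 [0.063 0.11  0.112] [0.535 0.181 0.112]
0.56 189 [0.099 0.17  0.173] [0.545 0.18  0.173]
0.57 142 [0.095 0.17  0.173] [0.556 0.184 0.173]
0.58 134 [0.088 0.171 0.174] [0.562 0.169 0.174]
0.59 82 [0.015 0.17  0.172] [0.567 0.183 0.172]
0.6 122 [0.069 0.115 0.124] [0.586 0.184 0.124]
0.61 139 [0.04  0.148 0.153] [0.594 0.193 0.153]
0.62 126 [0.032 0.15  0.155] [0.598 0.185 0.155]
0.63 52 [0.019 0.083 0.089] [0.615 0.192 0.089]
0.64 60 [0.014 0.089 0.095] [0.618 0.195 0.095]
0.65 87 [0.014 0.087 0.09 ] [0.629 0.192 0.09 ]
0.66 88 [0.013 0.085 0.089] [0.637 0.195 0.089]
0.67 97 [0.013 0.086 0.
[... 1130 characters left out ...]
.151] [0.602 0.197 0.151]
0.64 62 [0.019 0.086 0.09 ] [0.62  0.192 0.09 ]
0.65 63 [0.027 0.086 0.088] [0.632 0.194 0.088]
0.66 65 [0.031 0.085 0.087] [0.637 0.199 0.087]
0.67 77 [0.033 0.085 0.087] [0.65  0.199 0.087]
0.68 67 [0.029 0.085 0.087] [0.661 0.201 0.087]
0.69 68 [0.035 0.085 0.087] [0.666 0.201 0.087]
0.7 75 [0.041 0.084 0.086] [0.677 0.206 0.086]
0.71 219 [0.021 0.069 0.086] [0.692 0.205 0.086]
0.72 89 [0.022 0.085 0.088] [0.696 0.206 0.088]
0.73 27 [0.051 0.086 0.088] [0.707 0.211 0.088]
0.74 44 [0.023 0.085 0.086] [0.713 0.209 0.086]
0.75 109 [0.024 0.098 0.099] [0.73  0.209 0.099]
0.76 111 [0.044 0.098 0.099] [0.735 0.205 0.099]
0.77 521 [0.02  0.094 0.099] [0.741 0.217 0.099]
```

The left clamp (top 205,170; scene 665,165 in the collage) shows a clear gap between end jaw and panel, so it is the slack one. The right clamp (top 213,90) has its jaw tight on its box. The cups are blue, the purple ones stand off the tray, and there is one canister on the tray and another near the base. I'll move to hover over the left grip.

```bash
python3 -m crank '1 1.5 3.6 0.6 0 0 0.062;1 1.5 3.6 0.6 0 0 0.062;1 1.5 3.6 0.6 0 0 0.062;1 1.5 3.6 0.6 0 0 0.062;1 1.5 3.6 0.6 0 0 0.062' 30
python3 -m crank '1 1.5 3.6 0.6 0 0 0.062;1 1.5 3.6 0.6 0 0 0.062;1 1.5 3.6 0.6 0 0 0.062;1 1.5 3.6 0.6 0 0 0.062;1 1.5 3.6 0.6 0 0 0.062'
python3 -m crank '1 1.5 3.6 0 0 0 0.062;1 1.5 3.6 0 0 0 0.062;1 1.5 3.6 0 0 0 0.062;1 1.5 3.6 0 0 0 0.062;1 1.5 3.6 0 0 0 0.062'
python3 -m crank '1 1.5 3.6 0 0 0 0.062;1 1.5 3.6 0 0 0 0.062;1 1.5 3.6 0 0 0 0.062;1 1.5 3.6 0 0 0 0.062;1 0 0 0 0 0 0'
```

```text
time: 1.32
ee_pos: [0.3175, -0.4215, 0.2616]
ee_rot: [0.0, 0.94, 0.34, -0.0]
contact_force: [0.7, -0.5, 0.4]
finger_gap: 0.0856
grasp_force: 0.0
time: 1.73
ee_pos: [0.3925, -0.2414, 0.2919]
ee_rot: [0.001, 0.876, 0.481, 0.0]
contact_force: [1.4, 0.0, -0.1]
finger_gap: 0.0853
grasp_force: 0.0
time: 2.15
ee_pos: [0.4676, -0.0615, 0.2918]
ee_rot: [0.001, 0.792, 0.611, 0.0]
contact_force: [1.4, -0.9, -0.6]
finger_gap: 0.0853
grasp_force: 0.0
time: 2.57
ee_pos: [0.5283, 0.0893, 0.2919]
ee_rot: [-0.001, 0.707, 0.708, 0.003]
contact_force: [-0.4, -0.4, -0.1]
finger_gap: 0.0855
grasp_force: 0.0
```

Run:
```python
from h import *
s=observe();im,d=cams.capture('wrist');save('w1.png',im)
W=cloud('wrist',d,s)
for q in ('clamp_1','pad_1','panel_1','trigger_1','box_1'):
    for r in models.silhouettes('wrist',q):
        print(q,round(r['p'],2),np.round(r['rect']).tolist(),np.round(np.nanmedian(W[r['mask']],0),3))
W=W.reshape(-1,3);W=W[np.isfinite(W[:,0])];W=W[(W[:,0]>.38)&(W[:,0]<.8)&(abs(W[:,1]-.19)<.06)]
print('floor',np.median(W[W[:,2]<.015,2]))
for z0,z1 in ((.158,.18),(.135,.158),(.075,.106)):
    k=W[(W[:,2]>z0)&(W[:,2]<z1)]
    if len(k)<20: print(len(k));continue
    p=cv2.fitLine(k[:,:2].astype(np.float32),cv2.DIST_HUBER,0,.002,.01).ravel()
    v=np.array([.983,.184]);n=np.array([-.184,.983])
    print(len(k),np.degrees(np.arctan2(p[1],p[0])),k[:,2].max(),np.percentile(k[:,:2]@v,[1,99]),np.percentile(k[:,:2]@n,[1,50,99]))
```

```text
clamp_1 0.84 [231.0, 314.0, 429.0, 399.0] [ 0.537 -0.081  0.086]
clamp_1 0.56 [268.0, 69.0, 558.0, 148.0] [0.589 0.193 0.099]
pad_1 0.7 [474.0, 81.0, 504.0, 125.0] [0.709 0.207 0.051]
panel_1 0.94 [403.0, 309.0, 418.0, 350.0] [ 0.646 -0.074  0.045]
panel_1 0.88 [454.0, 72.0, 474.0, 129.0] [0.682 0.212 0.044]
panel_1 0.48 [392.0, 225.0, 448.0, 275.0] [0.653 0.036 0.028]
trigger_1 0.88 [375.0, 93.0, 416.0, 128.0] [0.59  0.189 0.137]
trigger_1 0.57 [335.0, 364.0, 362.0, 395.0] [ 0.556 -0.081  0.12 ]
box_1 0.8 [349.0, 307.0, 417.0, 356.0] [ 0.61  -0.07   0.025]
box_1 0.61 [380.0, 73.0, 472.0, 143.0] [0.656 0.202 0.033]
floor 0.004815329621933595
1670 28.99818 0.1712491307351427 [0.56155019 0.59260028] [0.06432083 0.07799444 0.09149141]
611 32.457073 0.15787055205836525 [0.57239047 0.62736676] [0.06373405 0.07682701 0.0880238 ]
2794 9.813889 0.10586059432659978 [0.50049852 0.76852219] [0.06025404 0.07638732 0.09452826]
```

View pics/w1.png

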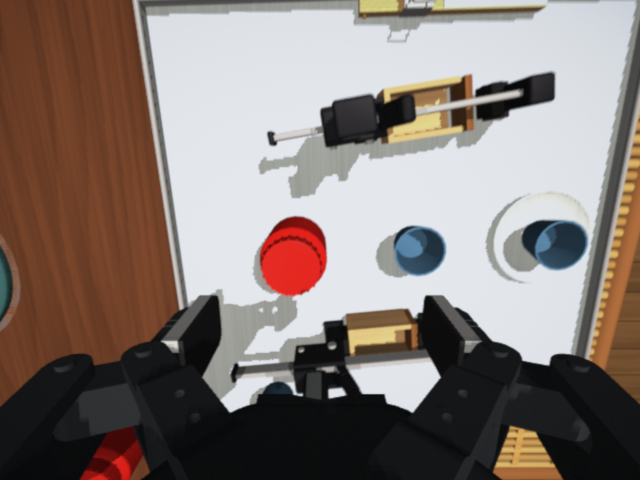

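The wrist view confirms it. The upper clamp (grip ~350,120) has white tray showing between panel (465,100) and pad (490,100), so it is slack. The lower one (320,360) is the tight clamp. Now descend onto the grip.

```bash
python3 -m crank '1 1.4 3.2 0 0 0 0.059;1 1.4 3.2 0 0 0 0.059;1 1.4 3.2 0 0 0 0.059;1 0 0 -3 0 0 0;1 0 0 -3 0 0 0' 30
python3 -m crank '1 0 0 -3 0 0 0;1 0 0 -2.5 0 0 0;1 0 0 0 0 0 0;1 0 0 0 0 0 0'
python3 - <<'E'
from h import *
s=observe();im,d=cams.capture('wrist');save('w2.png',im)
im,d=cams.capture('scene');b=cv2.resize(im[230:420,380:480],(400,760),interpolation=cv2.INTER_CUBIC)[:600]
im2=cv2.imread('pics/w2.png')[:,:,::-1]
save('w2b.png',np.hstack([cv2.resize(im2,(400,300)),b[300:]] ) if 0 else np.hstack([np.vstack([cv2.resize(im2,(400,300)),np.zeros((300,400,3),np.uint8)]),b]))
E
```

```text
time: 3.28
ee_pos: [0.5705, 0.1784, 0.2322]
ee_rot: [0.001, 0.646, 0.764, 0.002]
contact_force: [0.5, -1.5, -1.1]
finger_gap: 0.0852
grasp_force: 0.0
time: 3.62
ee_pos: [0.5688, 0.1753, 0.1758]
ee_rot: [-0.0, 0.647, 0.763, -0.001]
contact_force: [0.5, 0.4, 0.2]
finger_gap: 0.0853
grasp_force: 0.0
```

View pics/w2b.png

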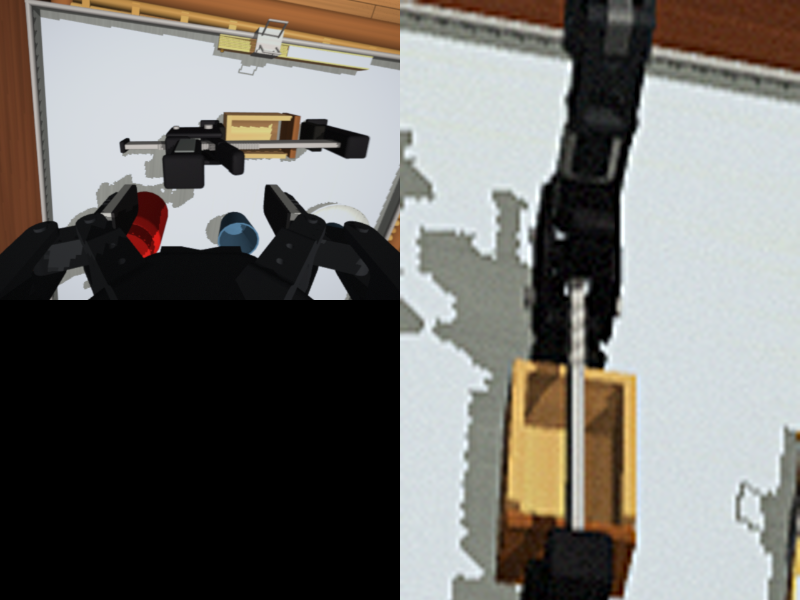

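Run:
```python
from h import *
s=observe();im,d=cams.capture('wrist');c=cams.get_calibration('wrist')
K=np.array(c['mtx']);T=np.array(c['hand_eye']);print(np.round(T,3))
Ti=np.linalg.inv(T)
for z in (0,-.013,-.019):
  for y in (-.043,0,.043):
    p=K@(Ti@[0,y,z,1])[:3];print(y,z,np.round(p[:2]/p[2]),round(p[2],3))
W=cloud('wrist',d,s)
k=np.isfinite(W[...,0])&(W[...,2]>.158)&(W[...,2]<.18)&(W[...,1]<.25)&(W[...,1]>.15)
vv,uu=np.where(k);print(uu.min(),uu.max(),vv.min(),vv.max(),np.percentile(W[k],[2,50,98],axis=0).round(3))
print('jaw tips region',W[300:345:10,190:270:10,2].round(3), W[320,220:270:10].round(3))
```

```text
[[ 0.001 -0.964 -0.268  0.069]
 [ 1.     0.001 -0.001 -0.   ]
 [ 0.001 -0.268  0.964 -0.143]
 [ 0.     0.     0.     1.   ]]
-0.043 0 [229. 303.] 0.157
0 0 [322. 303.] 0.156
0.043 0 [414. 303.] 0.156
-0.043 -0.013 [221. 316.] 0.144
0 -0.013 [322. 316.] 0.144
0.043 -0.013 [423. 316.] 0.144
-0.043 -0.019 [217. 323.] 0.138
0 -0.019 [322. 323.] 0.138
0.043 -0.019 [427. 323.] 0.138
256 322 245 301 [[0.538 0.17  0.161]
 [0.553 0.185 0.169]
 [0.568 0.197 0.17 ]]
jaw tips region [[0.005 0.2   0.2   0.004 0.005 0.006 0.006 0.169]
 [0.209 0.208 0.202 0.016 0.017 0.011 0.005 0.005]
 [0.216 0.214 0.205 0.037 0.035 0.029 0.019 0.005]
 [0.222 0.215 0.204 0.192 0.051 0.045 0.034 0.019]
 [0.224 0.215 0.205 0.07  0.064 0.058 0.047 0.03 ]] [[0.492 0.077 0.037]
 [0.5   0.077 0.035]
 [0.508 0.075 0.029]
 [0.517 0.071 0.019]
 [0.525 0.065 0.005]]
```

```bash
python3 -m crank '1 0.1 0.95 0 0 0 0;1 0 0 -1.5 0 0 0;1 0 0 -1.5 0 0 0;1 0 0 -1.5 0 0 0;1 0 0 -1.5 0 0 0'
python3 -m crank '1 0 0 0 0 0 0;1 0 0 0 0 0 0'
cat > m.py <<'E'
from h import *
import sys
tag=sys.argv[1]
d=0
W=0
im,dd=cams.capture('scene')
np.save('pics/sc_%s.npy'%tag,im)
W=cloud('scene',dd)
C=cams.get_calibration('scene');K=np.array(C['mtx']);E=np.array(C['extrinsics'])
# height-filtered jaw: pad/jaw top z>.09
v=np.array([.984,.178]);n=np.array([-.178,.984])
P=W.reshape(-1,3);P=P[np.isfinite(P[:,0])];s=P[:,:2]@v;t=P[:,:2]@n
k=(P[:,2]>.091)&(P[:,2]<.106)&(s>.69)&(s<.82)&(abs(t-.077)<.03)
print('scene jaw top s',np.percentile(s[k],[2,50,98]).round(4),k.sum())
k=(P[:,2]>.03)&(P[:,2]<.058)&(s>.6)&(s<.74)&(abs(t-.077)<.035)
print('box s max',np.percentile(s[k],[1,99]).round(4))
b=cv2.resize(im[310:410,380:460],(480,600),interpolation=cv2.INTER_CUBIC)
save('j_%s.png'%tag,b)
o=observe();print(o['ee_pos'].round(4),o['finger_gap'],o['grasp_force'],o['time'])
E
python3 m.py 0
```

```text
time: 4.18
ee_pos: [0.5711, 0.1874, 0.1173]
ee_rot: [0.001, 0.646, 0.763, 0.001]
contact_force: [-0.4, -0.9, 0.0]
finger_gap: 0.0857
grasp_force: 0.0
time: 4.35
ee_pos: [0.5703, 0.187, 0.1169]
ee_rot: [0.0, 0.646, 0.763, 0.0]
contact_force: [-0.2, 0.2, 0.6]
finger_gap: 0.085
grasp_force: 0.0
scene jaw top s [0.7505 0.7633 0.7735] 216
box s max [0.6134 0.7356]
[0.5708 0.1872 0.1176] 0.08557385481909859 0.0 4.4
```

```bash
python3 -m crank '-1 0 0 0 0 0 0;-1 0 0 0 0 0 0;-1 0 0 0 0 0 0;-1 0 0 0 0 0 0;-1 0 0 0 0 0 0' 30; python3 -m crank '-1 0 0 0 0 0 0;-1 0 0 0 0 0 0;-1 0 0 0 0 0 0'
python3 m.py 1
```

```text
time: 4.82
ee_pos: [0.5671, 0.1868, 0.1181]
ee_rot: [-0.001, 0.646, 0.764, -0.002]
contact_force: [-13.8, -1.9, 14.3]
finger_gap: 0.0392
grasp_force: 29.6
time: 5.07
ee_pos: [0.5672, 0.1868, 0.1181]
ee_rot: [-0.001, 0.646, 0.764, -0.002]
contact_force: [-13.1, -2.3, 14.5]
finger_gap: 0.0391
grasp_force: 29.5
scene jaw top s [0.7509 0.7644 0.774 ] 219
box s max [0.62   0.7355]
[0.5671 0.1868 0.1181] 0.03894182369743074 29.493309259414673 5.1167
```

View pics/j_1.png

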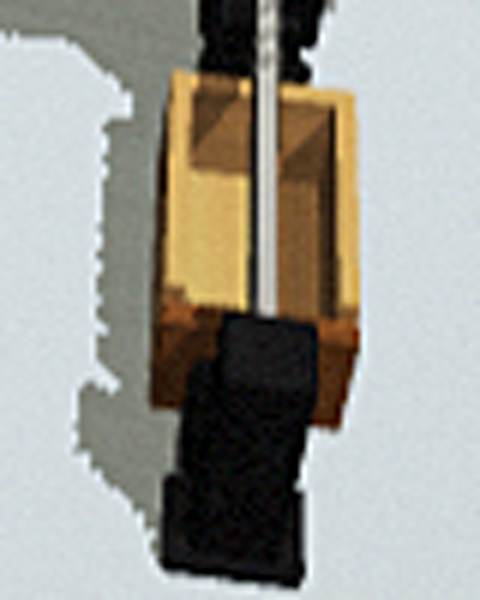

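```bash
cat > q.py <<'E'
from h import *
import sys
from scipy.ndimage import map_coordinates, gaussian_filter1d
C=cams.get_calibration('scene');K=np.array(C['mtx'],float);E=np.array(C['extrinsics'],float)
v=np.array([.984,.178]);n=np.array([-.178,.984])
def prof(im,t,z,s):
    P=np.c_[s[:,None]*v+t*n,np.full(len(s),z),np.ones(len(s))]
    c=(K@(E@P.T)[:3]);uv=c[:2]/c[2]
    return np.stack([map_coordinates(im[...,k].astype(float),[uv[1],uv[0]],order=1) for k in range(3)],-1)
def edge(im,ts,z,lo,hi,sign,ch):
    s=np.arange(lo,hi,.0005);r=[]
    for t in ts:
        p=prof(im,t,z,s);g=p.min(1) if ch=='m' else p[:,0]-p[:,2]
        g=gaussian_filter1d(g,3);d=np.gradient(g)*sign;r.append(s[d.argmax()]*1e3)
    return np.median(r)
for tag in sys.argv[1:]:
    im=np.load('pics/sc_%s.npy'%tag)
    pan=edge(im,np.arange(.093,.101,.001),.0045,.68,.75,1,'m')
    ptop=edge(im,np.arange(.096,.101,.001),.0505,.68,.74,-1,'m')
    foot=edge(im,np.arange(.064,.086,.002),.0045,.72,.84,1,'m')
    rear=edge(im,np.arange(.092,.100,.001),.0505,.59,.65,1,'c')
    print(tag,'panel bottom %.1f foot %.1f rear %.1f | pan-rear %.1f foot-rear %.1f foot-pan %.1f'%(pan,foot,rear,pan-rear,foot-rear,foot-pan))
E
python3 q.py 0 1
```

```text
0 panel bottom 732.0 foot 774.5 rear 624.5 | pan-rear 107.5 foot-rear 150.0 foot-pan 42.5
1 panel bottom 731.0 foot 775.0 rear 629.0 | pan-rear 102.0 foot-rear 146.0 foot-pan 44.0
```

```bash
python3 -m crank '1 0 0 0 0 0 0;1 0 0 0 0 0 0;1 0 0 0 0 0 0;1 0 0 0 0 0 0;1 0 0 0 0 0 0'; python3 -m crank '1 0 0 0 0 0 0'; python3 m.py 2; python3 q.py 2
```

```text
time: 5.53
ee_pos: [0.5702, 0.1861, 0.1162]
ee_rot: [-0.0, 0.646, 0.763, -0.0]
contact_force: [0.3, 0.5, -0.3]
finger_gap: 0.0856
grasp_force: 0.0
time: 5.62
ee_pos: [0.57, 0.1862, 0.1161]
ee_rot: [-0.0, 0.646, 0.763, -0.0]
contact_force: [0.1, -0.0, -0.5]
finger_gap: 0.0855
grasp_force: 0.0
scene jaw top s [0.7525 0.7659 0.776 ] 225
box s max [0.6189 0.7241]
[0.57   0.1862 0.1161] 0.08501883364901301 0.0 5.6667
2 panel bottom 733.5 foot 777.0 rear 629.0 | pan-rear 104.5 foot-rear 148.0 foot-pan 43.5
```

```bash
for i in 1 2; do :; done
python3 -m crank '-1 0 0 0 0 0 0;-1 0 0 0 0 0 0;-1 0 0 0 0 0 0;-1 0 0 0 0 0 0;-1 0 0 0 0 0 0' | grep -E 'gap|force'
python3 -m crank '1 0 0 0 0 0 0;1 0 0 0 0 0 0;1 0 0 0 0 0 0;1 0 0 0 0 0 0;1 0 0 0 0 0 0' | grep -E 'gap|pos'
python3 m.py 4
python3 -m crank '-1 0 0 0 0 0 0;-1 0 0 0 0 0 0;-1 0 0 0 0 0 0;-1 0 0 0 0 0 0;-1 0 0 0 0 0 0' | grep -E 'gap|force'
python3 -m crank '1 0 0 0 0 0 0;1 0 0 0 0 0 0;1 0 0 0 0 0 0;1 0 0 0 0 0 0;1 0 0 0 0 0 0' | grep -E 'gap|pos'
python3 m.py 6
python3 -m crank '1 0 -0.5 2.5 0 0 0;1 0 -0.5 2.5 0 0 0;1 0 0 2 0 0 0;1 0 0 0 0 0 0;1 0 0 0 0 0 0'
python3 - <<'E'
from h import *
s=observe();im,d=cams.capture('wrist');save('w3.png',im);np.save('pics/w3.npy',d)
W=cloud('wrist',d,s)
for q in ('pad_1','panel_1','box_1','trigger_1'):
    for r in models.silhouettes('wrist',q):
        print(q,round(r['p'],2),np.round(r['rect']).tolist(),np.round(np.nanmedian(W[r['mask']],0),3))
b=np.hstack([im[140:300,340:600]]);save('w3c.png',cv2.resize(b,(780,480),interpolation=cv2.INTER_CUBIC))
E
```

```text
contact_force: [-6.1, -2.1, 12.6]
finger_gap: 0.0392
grasp_force: 31.1
ee_pos: [0.5699, 0.1861, 0.1159]
finger_gap: 0.0855
scene jaw top s [0.7519 0.765  0.775 ] 225
box s max [0.6213 0.7257]
[0.57   0.1861 0.1159] 0.08516024695364731 0.7092335144989192 6.55
contact_force: [-3.0, -1.0, 10.7]
finger_gap: 0.0389
grasp_force: 31.7
ee_pos: [0.5697, 0.1861, 0.1158]
finger_gap: 0.0853
scene jaw top s [0.7495 0.7623 0.772 ] 218
box s max [0.6218 0.7366]
[0.5698 0.1861 0.1159] 0.08557342339892982 0.760531893465668 7.4333
time: 7.85
ee_pos: [0.5704, 0.1764, 0.1873]
ee_rot: [0.001, 0.646, 0.763, 0.001]
contact_force: [-0.2, -0.1, -0.6]
finger_gap: 0.0852
grasp_force: 0.0
pad_1 0.91 [477.0, 195.0, 508.0, 244.0] [0.708 0.217 0.053]
panel_1 0.67 [449.0, 178.0, 479.0, 250.0] [0.689 0.216 0.044]
panel_1 0.56 [192.0, 190.0, 574.0, 253.0] [0.707 0.208 0.086]
box_1 0.94 [359.0, 177.0, 481.0, 250.0] [0.658 0.21  0.03 ]
trigger_1 0.56 [334.0, 220.0, 398.0, 275.0] [0.598 0.193 0.134]
```

View pics/w3c.png

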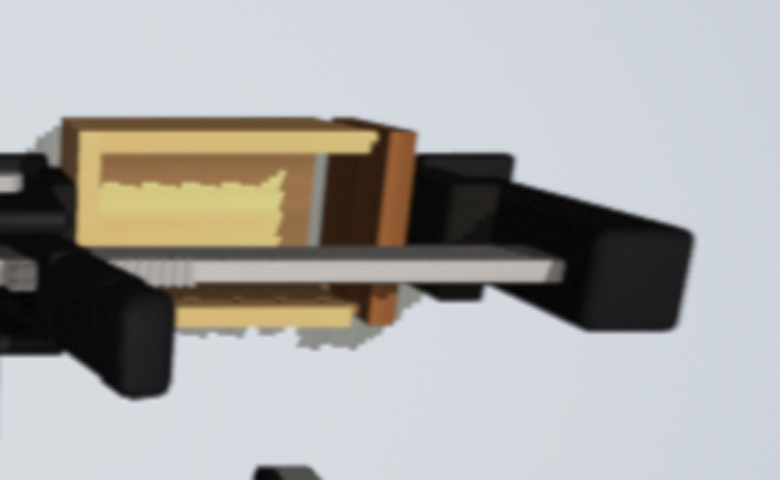

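```bash
cat > ray.py <<'E'
from h import *
from scipy.spatial.transform import Rotation as R
v=np.array([.984,.178]);n=np.array([-.178,.984])
def ray(px,z,s):
    c=cams.get_calibration('wrist');K=np.array(c['mtx'])
    T=np.eye(4);T[:3,:3]=R.from_quat(np.roll(s['ee_rot'],-1)).as_matrix();T[:3,3]=s['ee_pos'];T=T@np.array(c['hand_eye'])
    d=T[:3,:3]@np.linalg.solve(K,[px[0],px[1],1]);o=T[:3,3]
    p=o+d*(z-o[2])/d[2];return p[:2]@v*1e3,p[:2]@n*1e3
E
python3 - <<'E'
from ray import *
s=observe()
for nm,x,y,z in (('rear',78,135,.0505),('wallU',378,141,.0505),('panUin',388,141,.0505),('panUout',415,141,.0505),('wallL',355,315,.0505),('panLin',370,315,.0505),('panLout',395,315,.0505),('padface',418,200,.0445),('rear2',78,235,.0505)):
    print(nm,np.round(ray((340+x/3,140+y/3),z,s),1))
W=cloud('wrist',np.load('pics/w3.npy'),s)
for y in (175,185,200,215,230):
    for r in [int(140+y/3)]:
        print(r,[(u,round(float(W[r,u,:2]@v*1e3),1),round(float(W[r,u,2]*1e3))) for u in range(464,492,2)])
E
```

```text
rear [628.1 111.6]
wallU [709.6 109. ]
panUin [712.3 109. ]
panUout [719.6 108.9]
wallL [708.1  59.8]
panLin [712.4  59.8]
panLout [719.5  59.7]
padface [725.1  91.6]
rear2 [628.7  83.9]
198 [(464, 713.2, 40), (466, 712.7, 45), (468, 713.2, 48), (470, 714.9, 48), (472, 716.4, 48), (474, 718.0, 48), (476, 719.8, 48), (478, 730.9, 28), (480, 731.0, 31), (482, 731.9, 33), (484, 733.2, 34), (486, 735.3, 33), (488, 736.6, 34), (490, 738.6, 34)]
201 [(464, 713.4, 40), (466, 713.2, 45), (468, 713.6, 48), (470, 715.6, 47), (472, 716.3, 49), (474, 718.9, 47), (476, 720.5, 47), (478, 729.6, 31), (480, 729.6, 35), (482, 729.9, 38), (484, 730.0, 41), (486, 730.8, 43), (488, 730.6, 47), (490, 731.2, 49)]Traceback (most recent call last):
  File "<stdin>", line 8, in <module>
ValueError: cannot convert float NaN to integer
```

The proud panel is clear: a dark slit between the wall end (378,141) and the panel (388,141), about 4 mm. The pad face is about 10 mm beyond the panel's outer face. That leaves roughly 14 mm, so I can safely pump three more times and look again.

```bash
python3 -m crank '1 0 1 0 0 0 0;1 0 0 -2.5 0 0 0;1 0 0 -2.5 0 0 0;1 0 0 -2.1 0 0 0;1 0 0 0 0 0 0' | grep -E 'force|pos'
python3 -m crank '-1 0 0 0 0 0 0;-1 0 0 0 0 0 0;-1 0 0 0 0 0 0;-1 0 0 0 0 0 0;-1 0 0 0 0 0 0' | grep -E 'gap|force'
python3 -m crank '1 0 0 0 0 0 0;1 0 0 0 0 0 0;1 0 0 0 0 0 0;1 0 0 0 0 0 0;1 0 0 0 0 0 0' | grep -E 'gap|pos'
python3 -m crank '-1 0 0 0 0 0 0;-1 0 0 0 0 0 0;-1 0 0 0 0 0 0;-1 0 0 0 0 0 0;-1 0 0 0 0 0 0' | grep -E 'gap|force'
python3 -m crank '1 0 0 0 0 0 0;1 0 0 0 0 0 0;1 0 0 0 0 0 0;1 0 0 0 0 0 0;1 0 0 0 0 0 0' | grep -E 'gap|pos'
python3 -m crank '-1 0 0 0 0 0 0;-1 0 0 0 0 0 0;-1 0 0 0 0 0 0;-1 0 0 0 0 0 0;-1 0 0 0 0 0 0' | grep -E 'gap|force'
python3 -m crank '1 0 0 0 0 0 0;1 0 0 0 0 0 0;1 0 0 0 0 0 0;1 0 0 0 0 0 0;1 0 0 0 0 0 0' | grep -E 'gap|pos'
python3 -m crank '1 0 -0.5 2.5 0 0 0;1 0 -0.5 2.5 0 0 0;1 0 0 2 0 0 0;1 0 0 0 0 0 0;1 0 0 0 0 0 0' | grep -E 'time|pos'
python3 - <<'E'
from ray import *
s=observe();im,d=cams.capture('wrist');np.save('pics/w4.npy',d)
W=cloud('wrist',d,s)
for r in (196,201,206,210):
    print(r,[(u,round(float(W[r,u,:2]@v*1e3),1),round(float(W[r,u,2]*1e3),1)) for u in range(462,494,2)])
save('w4c.png',cv2.resize(im[140:300,340:600],(780,480),interpolation=cv2.INTER_CUBIC))
E
```

```text
ee_pos: [0.5684, 0.1865, 0.1117]
contact_force: [0.7, -0.0, -1.8]
grasp_force: 0.7
contact_force: [-3.2, -1.1, 9.3]
finger_gap: 0.0392
grasp_force: 31.8
ee_pos: [0.5699, 0.186, 0.1151]
finger_gap: 0.0854
contact_force: [-0.8, -1.7, 8.8]
finger_gap: 0.039
grasp_force: 31.3
ee_pos: [0.5697, 0.1861, 0.1148]
finger_gap: 0.0855
contact_force: [-1.4, -1.7, 8.6]
finger_gap: 0.0389
grasp_force: 31.1
ee_pos: [0.5697, 0.1861, 0.1148]
finger_gap: 0.0853
time: 11.43
ee_pos: [0.5703, 0.1764, 0.1862]
196 [(462, 715.0, 36.6), (464, 715.0, 40.6), (466, 715.3, 43.8), (468, 715.4, 47.6), (470, 715.7, 50.6), (472, 717.8, 49.7), (474, 718.7, 51.3), (476, 720.9, 50.0), (478, 722.6, 50.0), (480, 741.5, 13.2), (482, 743.9, 12.2), (484, 745.6, 12.5), (486, 747.7, 12.2), (488, 749.2, 12.9), (490, 750.9, 13.2), (492, 753.1, 12.7)]
201 [(462, 715.2, 37.0), (464, 714.9, 41.9), (466, 715.3, 45.0), (468, 715.2, 49.1), (470, 716.1, 50.9), (472, 717.9, 50.4), (474, 718.8, 52.2), (476, 721.1, 50.7), (478, 723.9, 48.3), (480, 723.6, 52.3), (482, 724.9, 53.2), (484, 726.7, 52.8), (486, 727.7, 54.2), (488, 729.5, 53.9), (490, 731.2, 53.6), (492, 733.5, 52.5)]
206 [(462, 715.3, 37.9), (464, 715.0, 42.6), (466, 715.6, 45.1), (468, 715.3, 49.8), (470, 716.7, 50.5), (472, 718.3, 50.5), (474, 720.1, 50.2), (476, 722.0, 49.8), (478, 723.2, 50.7), (480, 724.3, 51.9), (482, 724.3, 55.3), (484, 726.2, 54.9), (486, 727.9, 54.8), (488, 729.8, 54.2), (490, 731.0, 55.1), (492, 733.2, 54.0)]
210 [(462, 714.5, 40.5), (464, 715.0, 43.5), (466, 714.7, 48.2), (468, 714.9, 51.5), (470, 717.2, 50.0), (472, 718.7, 50.4), (474, 719.6, 52.2), (476, 722.1, 50.2), (478, 723.6, 50.6), (480, 723.3, 54.8), (482, 725.0, 54.7), (484, 727.0, 54.0), (486, 728.5, 54.3), (488, 729.8, 54.9), (490, 732.2, 53.5), (492, 733.1, 54.9)]
```

View pics/w4c.png

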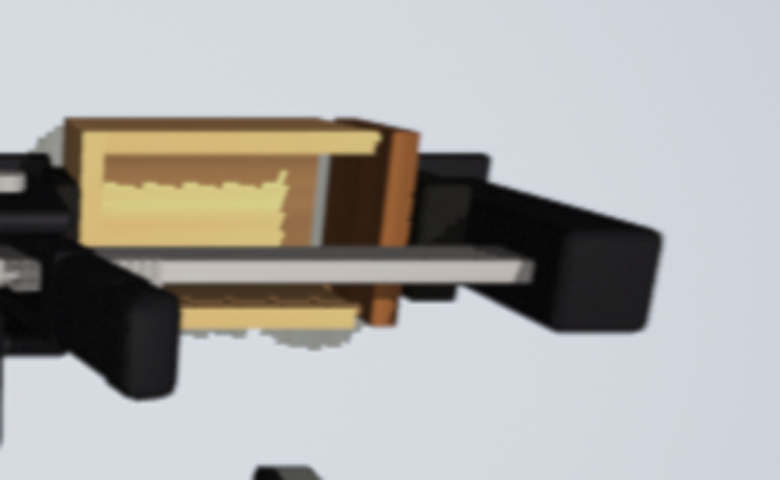

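The jaw pad now practically touches the panel (415,190), and a slit of about 4 mm remains (382–391,141). I'll pump once and look.

```bash
python3 -m crank '1 0 1 0 0 0 0;1 0 0 -2.5 0 0 0;1 0 0 -2.5 0 0 0;1 0 0 -2 0 0 0;1 0 0 0 0 0 0' | grep -E 'force|pos'
python3 -m crank '-1 0 0 0 0 0 0;-1 0 0 0 0 0 0;-1 0 0 0 0 0 0;-1 0 0 0 0 0 0;-1 0 0 0 0 0 0' | grep -E 'gap|force'
python3 -m crank '1 0 0 0 0 0 0;1 0 0 0 0 0 0;1 0 0 0 0 0 0;1 0 0 0 0 0 0;1 0 0 0 0 0 0' | grep -E 'gap|pos'
python3 -m crank '1 0 -0.5 2.5 0 0 0;1 0 -0.5 2.5 0 0 0;1 0 0 2 0 0 0;1 0 0 0 0 0 0;1 0 0 0 0 0 0' | grep -E 'time|pos'
python3 - <<'E'
from ray import *
s=observe();im,d=cams.capture('wrist');np.save('pics/w5.npy',d);np.save('pics/w5i.npy',im)
W=cloud('wrist',d,s)
for r in (196,206,210):
    print(r,[(u,round(float(W[r,u,:2]@v*1e3),1),round(float(W[r,u,2]*1e3),1)) for u in range(462,488,2)])
save('w5c.png',cv2.resize(im[170:260,400:535],(780,520),interpolation=cv2.INTER_CUBIC))
E
```

```text
ee_pos: [0.5698, 0.1878, 0.1134]
contact_force: [3.6, 1.3, 1.5]
grasp_force: 2.0
contact_force: [-1.2, -0.6, 10.2]
finger_gap: 0.0392
grasp_force: 30.8
ee_pos: [0.5695, 0.1859, 0.1147]
finger_gap: 0.0855
time: 13.15
ee_pos: [0.5703, 0.1764, 0.1862]
196 [(462, 710.0, 48.3), (464, nan, nan), (466, 712.2, 51.0), (468, 714.6, 49.3), (470, 715.9, 50.1), (472, 717.1, 51.1), (474, 736.2, 12.5), (476, 737.5, 13.7), (478, 739.2, 14.2), (480, 741.6, 13.0), (482, 744.4, 11.1), (484, 745.6, 12.5), (486, 747.3, 12.9)]
206 [(462, 710.0, 50.3), (464, 711.7, 50.2), (466, 713.7, 49.5), (468, 715.4, 49.4), (470, 716.5, 50.7), (472, 718.0, 51.2), (474, 718.5, 53.7), (476, 719.7, 54.7), (478, 721.4, 54.5), (480, 723.2, 54.1), (482, 724.6, 54.6), (484, 727.0, 53.2), (486, 727.5, 55.5)]
210 [(462, 710.2, 50.7), (464, 712.2, 49.8), (466, 713.7, 50.4), (468, 715.3, 50.5), (470, 717.0, 50.4), (472, 718.2, 51.5), (474, 718.4, 54.6), (476, 720.3, 54.2), (478, 721.3, 55.4), (480, 723.3, 54.8), (482, 724.6, 55.4), (484, 726.3, 55.3), (486, 727.9, 55.4)]
```

View pics/w5c.png

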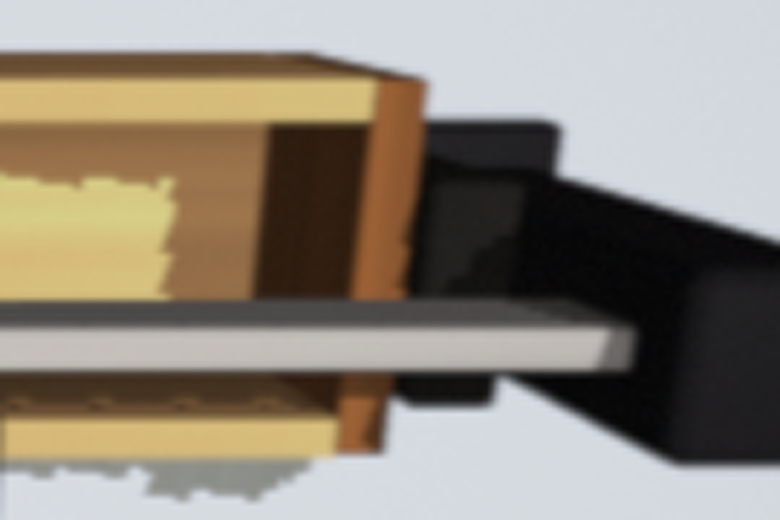

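Run:
```python
from ray import *
s=observe();im=np.load('pics/w5i.npy');a=cv2.imread('pics/w4c.png')[:,:,::-1];b=cv2.resize(im[140:300,340:600],(780,480),interpolation=cv2.INTER_CUBIC)
c=cv2.imread('pics/w3c.png')[:,:,::-1]
save('cmp.png',np.vstack([x[105:300,40:480] for x in (c,a,b)]))
```

```text
(no output)
```

View pics/cmp.png

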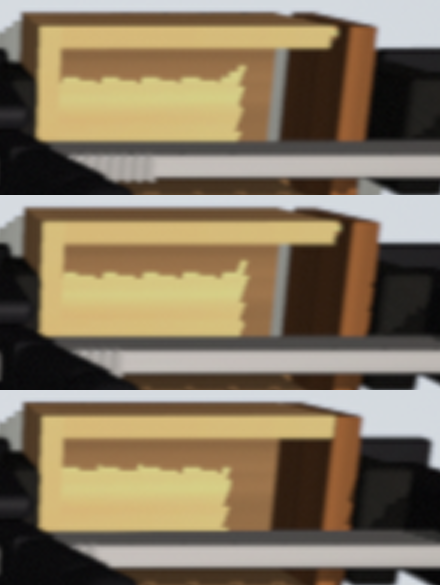

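Run:
```python
from ray import *
s=observe()
for f in ('w3','w4','w5'):
    W=cloud('wrist',np.load('pics/%s.npy'%f),s).reshape(-1,3);W=W[np.isfinite(W[:,0])]
    S=W[:,:2]@v*1e3;t=W[:,:2]@n*1e3;z=W[:,2]*1e3
    k=(z>92)&(z<110)&(S>690)&(S<810)&(abs(t-80)<25)
    g=(z>158)&(z<185)&(S>520)&(S<640)&(abs(t-80)<25)
    tr=(z>140)&(z<157)&(S>590)&(S<680)&(abs(t-80)<25)
    bt=(z>70)&(z<95)&(S>400)&(S<545)&(abs(t-80)<25)
    b=(z>47)&(z<53)&(S>600)&(S<735)&(abs(t-84)<35)
    for nm,m in (('jaw',k),('grip',g),('trig',tr),('tail',bt),('box',b)):
        print(f,nm,m.sum(),np.percentile(S[m],[2,50,98]).round(1) if m.sum()>5 else '')
```

```text
w3 jaw 1210 [744.5 754.8 766.9]
w3 grip 3183 [569.9 585.  599.9]
w3 trig 976 [591.  627.1 634.8]
w3 tail 906 [497.1 516.7 544. ]
w3 box 1984 [626.2 686.5 733.7]
w4 jaw 1251 [736.2 746.3 758.8]
w4 grip 3260 [570.7 585.8 600.7]
w4 trig 1041 [591.2 627.5 635.4]
w4 tail 1060 [489.2 512.6 543.6]
w4 box 2208 [628.9 692.5 732.5]
w5 jaw 1270 [730.2 740.3 752.6]
w5 grip 3268 [570.4 585.5 600.7]
w5 trig 1030 [591.2 627.2 635.2]
w5 tail 1167 [482.8 509.5 543.5]
w5 box 2238 [628.7 692.9 728.8]
```

The top, middle and bottom strips are the three looks. In the bottom one the slit is gone and the wall meets the panel (335,425), so the joint is closed. The jaw moved about 6 mm on that round, which is two teeth, probably because the front finger rubbed the trigger on the way down. I'll recentre 10 mm along the bar for a clean descent, then do exactly one squeeze and hold.

```bash
python3 -m crank '1 1 1.15 0 0 0 0;1 0 0 0 0 0 0;1 0 0 -2 0 0 0;1 0 0 -2 0 0 0;1 0 0 -1.5 0 0 0' | grep -E 'force|pos'
python3 -m crank '1 0 0 -1.4 0 0 0;1 0 0 0 0 0 0;1 0 0 0 0 0 0'
python3 m.py 8; python3 q.py 6 8
```

```text
ee_pos: [0.5785, 0.1871, 0.1277]
contact_force: [0.3, -0.7, -1.4]
grasp_force: 0.0
time: 13.87
ee_pos: [0.5792, 0.1876, 0.1152]
ee_rot: [-0.001, 0.646, 0.763, -0.001]
contact_force: [-0.3, -0.5, 0.1]
finger_gap: 0.0855
grasp_force: 0.0
scene jaw top s [0.7351 0.7478 0.7578] 211
box s max [0.6229 0.7344]
[0.58   0.188  0.1163] 0.08499572138365588 0.0 13.9167
6 panel bottom 727.5 foot 773.0 rear 631.5 | pan-rear 96.0 foot-rear 141.5 foot-pan 45.5
8 panel bottom 719.0 foot 759.0 rear 632.0 | pan-rear 87.0 foot-rear 127.0 foot-pan 40.0
```

```bash
python3 -m crank '-1 0 0 0 0 0 0;-1 0 0 0 0 0 0;-1 0 0 0 0 0 0;-1 0 0 0 0 0 0;-1 0 0 0 0 0 0' 35
python3 -m crank '-1 0 0 0 0 0 0;-1 0 0 0 0 0 0;-1 0 0 0 0 0 0;-1 0 0 0 0 0 0;-1 0 0 0 0 0 0'
python3 m.py 9; python3 q.py 9
python3 - <<'E'
import cv2,numpy as np
im=np.load('pics/sc_9.npy')[:,:,::-1]
cv2.imwrite('pics/f.png',cv2.resize(im[210:420,240:500],(780,600)))
E
```

```text
time: 14.33
ee_pos: [0.5752, 0.188, 0.1189]
ee_rot: [-0.002, 0.646, 0.764, -0.004]
contact_force: [-20.7, -5.2, 24.5]
finger_gap: 0.0394
grasp_force: 33.0
time: 14.75
ee_pos: [0.5751, 0.188, 0.1189]
ee_rot: [-0.002, 0.646, 0.764, -0.004]
contact_force: [-21.3, -5.0, 24.0]
finger_gap: 0.0395
grasp_force: 32.8
scene jaw top s [0.7367 0.7493 0.759 ] 211
box s max [0.627  0.7382]
[0.5751 0.188  0.1189] 0.039398277092979245 32.77906894683838 14.8
9 panel bottom 732.5 foot 760.0 rear 636.5 | pan-rear 96.0 foot-rear 123.5 foot-pan 27.5
```

View pics/f.png

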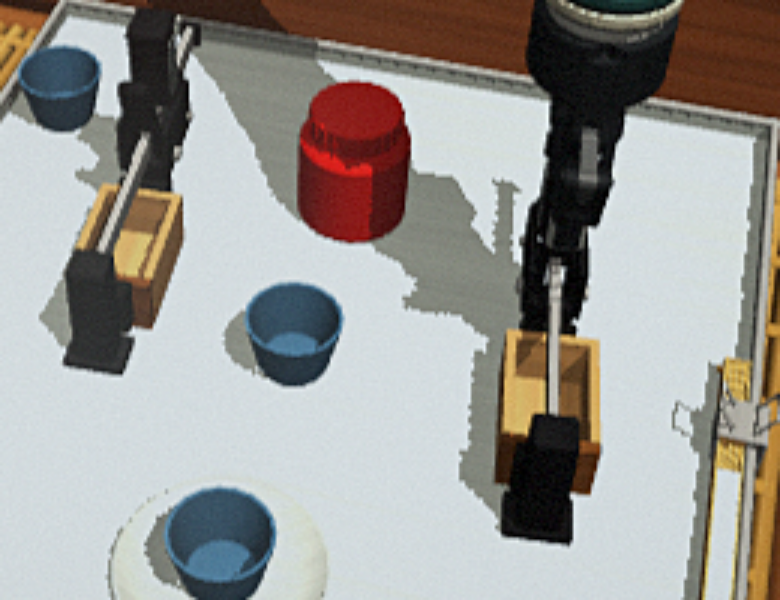

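The jaw sits tight on the closed panel (550,440), the clamp and box stand upright, and the cups, canister and tight clamp are unmoved. The squeeze is fully in (39.4 mm over the grip, one tooth taken), so I'm handing it in.

```bash
python3 -c "
from cell import robot;print(robot.close_job())"
```

```text
the job is handed in; nothing more can be done
None
```

I pumped the slack (left) clamp until its panel was home, gave it one more squeeze, and handed the job in still holding that squeeze at 14.8 s; one pump had drawn two teeth instead of one, but the last picture shows the box intact and everything else where it was.

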